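# Shift the pipe-threading machine into reverse through its H-gate

## Task

The thread on the pipe is cut; now shift the threading machine into reverse so the pipe can be run back out of the die. With your fingertips push the gear lever out of the slot it stands in (motor side, operator's end), across the middle of its H-shaped gate to the track next to the chuck, and back into the slot at the operator's end of that track, right home, then take your hand away. Only push the lever, never pinch or force it, and leave the funnel, the stopper and the cap where they stand.

Things in the scene. Friction and masses are not known exactly. Their poses are not given: they have to be found in the camera images.
- machine: Bench pipe-threading machine, dark green castings, bolted down, turned up to 0.5 rad either way. Origin: on the bench under the middle of gearbox and gate. Own +x: away from the operator's (robot's) side; +y (left): chuck, pipe, die head; -y (right): finned motor. Gearbox cover 216 x 216 mm, top at 140 mm; a gate plate stands on it up to 171 mm; chuck and motor are lower than 165 mm.
- gate_centre (a point): Middle of the gate (in the neutral crossing), at the top face of the gate plate, 171 mm above the bench. Plate 110 (x) x 100 (y) mm with an H-shaped opening: two tracks along the machine's x, 15 mm wide, centred 11.5 mm either side of the middle in y, each ending 29 mm from the middle in x; joined only by the crossing along y at x = 0, 17 mm wide, between two rounded 8 mm tongues.
- throw (a joint): Lean of the gear lever along the machine's x (rad): 0 = neutral crossing, positive = away from the operator, negative = towards the operator. The slot ends stop it at about -0.30 and +0.30; at the start -0.29 to -0.14. The lever turns about a pivot 98 mm above the bench, under the gate's middle. It has no spring: it stays where it is left, and yields to some 3 to 4 N at the knob.
- cross (a joint): Lean of the gear lever along the machine's y, about the same pivot (rad): about -0.16 in the motor-side track (start), 0 upright, about +0.16 in the chuck-side track, with some 0.02 rad of play. The 12 mm stem can change tracks only through the crossing, while throw is near 0 (within about 0.05).
- knob (a point): Centre of the lever's black ball knob, 38 mm across, on a 12 mm steel stem, 170 mm from the pivot. In the machine's frame (m): x = 0.170 cos(cross) sin(throw), y = 0.170 sin(cross), z = 0.098 + 0.170 cos(cross) cos(throw); so about 27 mm either side of the middle in the two tracks, up to 50 mm to and fro, and 258 to 268 mm above the bench.
- knob_in_reverse (a point): Where the knob's centre is when the lever is fully home in the reverse slot (chuck side, operator's end): 50 mm towards the operator and 26 mm towards the chuck from the gate's middle, 258 mm above the bench. Fixed to the machine.
- copper_cap: Loose copper pipe cap, 25 mm across, 23 mm high, standing on the gearbox cover on the motor side of the gate. Origin: centre of its underside. To be left alone.
- stopper: Loose glazed white ceramic stopper, 48 mm across, 56 mm high, on the bench behind the gearbox. Origin: centre of its underside. To be left alone.
- funnel: Tin funnel standing mouth down, spout up, in a wooden ring 100 mm across; 135 mm high; on the bench behind the machine, towards its motor end. Origin: centre of its underside. To be left alone.

How it is judged:
By the outcome, as a careful person would: the job done as asked, in the order asked, and still so for the second after the job is handed in, with the robot touching nothing.
It also fails if it takes over 48 s, if anything falls off the work surface, if the arm or the gripper's body presses on something with over 40 N, if the wrist force passes 120 N, or if a joint passes its speed limit or range.

## Robot

A 6-joint arm with a two-finger parallel gripper is mounted at the origin on the work surface. World frame = base frame: x ahead of the robot, y to its left, z up, the work surface at z = 0. Lengths are in mm, angles in rad, forces in N, time in s.
With the tool pointing down it reaches from about 350 to 775 mm from the base axis. Payload 7.3 kg.
Tool frame: the origin (TCP) lies at the very end of the fingers, on their centre line; the grasp point (between the pads) lies bot.grip_point_offset behind it (bot.grip_point_offset is the distance from the TCP to the grasp point, in mm); z points along the fingers, y is the line along which they close (so a half turn about z gives the same grasp; the last joint's range is limited). The gripper opens to 92 mm and grips with 3 to 60 N. Pads are 19 mm wide; open, the fingers measure 130 mm over their backs; the gripper's body (75 mm by 190 mm) begins 47 mm behind the grasp point.
Start: joints at [-1.409, 0.342, 1.524, -0, 1.275, -0.146], TCP at [159.078, -500.339, 226.741] pointing down, gripper open.
Joint ranges: [-2.53, 2.53], [-0.77, 2.02], [0.04, 2.7], [-1, 4.14], [0.28, 2.66], [-3.11, 3.11]. Speed limits (rad/s): [2.57, 2.57, 3.14, 3.14, 3.14, 3.14].

## Interface

Orientations are given as [roll, pitch, yaw] about the fixed x, y, z axes, in that order (R = Rz(yaw) Ry(pitch) Rx(roll)).
In Python, from plant import bot gives the robot as it stands. The module is installed in compiled form; this text tells all that it offers.
- The arm moves only by the tool carry_out, never from a script. Its argument "plan" is a list of rows, each an object of numbers: "tx", "ty", "tz": the shift along the world's x, y, z in mm; "rx", "ry", "rz": the turn, a rotation vector about the world's x, y, z in rad. A call has 1 to 12 rows; each row shifts and turns the commanded pose from where the row before left it; what a row does not reach is not made up. A row lasts 1/10 s, in which the tool goes at most 50 mm and 8.59 degrees, less where a joint would pass 70% of its speed; a pose out of reach is approached as far as the arm can. A call with a gripper value outside its range is refused whole. "gripper" is the closure, from 0 (fully open) to 1 (shut), set as the call begins (left out, the last holds). The fingers move at their own pace and stop on an object; the grip force is fixed at half the most. Time passes only in rows, so rows that do not move let the fingers close. It gives the time, the measured TCP pose, the force, the opening and the grip force at its end, in the units of the state.
- bot.get_obs(): the state, without advancing time (a new reading comes with each control period).
- bot.capture(name): name is "side" or "top" or "wrist"; returns the picture (400x640x3 uint8, red, green, blue); there is no depth.
- bot.camera_model(name): a dict with "camera_matrix" (3x3 intrinsics, pixels), "R" (3x3) and "t" (3): a world point X has camera coordinates R X + t. Camera axes: x right, y down, z forward; pixel columns grow to the right and rows downward; lengths in mm; the calibration is good to about 2 mm. A picture is of the moment at which its call begins: read the wrist's pose just before it. camera_model takes no time and is no camera call; for the wrist camera it gives the pose at the moment of the call.
- bot.close_job(): hands the job in; it is judged then, once.
The state is a dict: "time": time; "joint_positions": joint angles; "dq": joint speeds; "tau": joint torques, N m; "tool_pos": TCP position; "tcp_rot": TCP orientation; "contact_force": force on the tool from outside, world axes, zero at the start; "moment": the same for the moment, N m; "grip_width": finger opening in mm; "finger_force": force on a finger pad.
Only numpy, scipy, OpenCV 4.12 (cv2) and the standard library are available. Lean on these libraries where they do the work, as an engineer would, in place of code of your own. Each camera call takes 0.05 s, during which the arm holds its last target. There are 200 camera calls.

## Working session

There is one attempt and no reset: what is moved stays moved. The work goes in short steps, Python scripts to look and compute and a tool call to move; the robot and the scene stay as the last step left them, time stands still between calls to the robot, and variables do not carry over. Pictures are saved under pics/ and viewed, at most 10 in all, crops included, and the job is handed in when it is done.

Besides the shell and the picture viewer there is one more tool, called after "Call:" as a command line: name --argument value ..., lists and objects as JSON in quotes. carry_out: Moves the arm, as the interface text tells. Its arguments: {"type":"object","properties":{"plan":{"type":"array"},"gripper":{"type":"number"}},"required":["plan"]}

```bash
mkdir -p pics; python3 - <<'E'
from plant import bot
import cv2
for n in("side","top"):
    cv2.imwrite(f"pics/{n}0.png",bot.capture(n)[:,:,::-1])
    m=bot.camera_model(n);print(n,m)
o=bot.get_obs();print(o,bot.grip_point_offset)
E
```

```text
side {'camera_matrix': array([[429.37387603,   0.        , 316.38427139],
       [  0.        , 429.37387603, 195.05100778],
       [  0.        ,   0.        ,   1.        ]]), 'R': array([[ 0.79664377,  0.60442868, -0.00496692],
       [ 0.42087928, -0.56058408, -0.71316627],
       [-0.43384252,  0.56604899, -0.70097732]]), 't': array([-459.90986577, -126.40695708, 1242.23892862])}
top {'camera_matrix': array([[399.88695783,   0.        , 318.8370448 ],
       [  0.        , 399.88695783, 196.55580687],
       [  0.        ,   0.        ,   1.        ]]), 'R': array([[-0.01274735, -0.99976622,  0.01746428],
       [-0.99523262,  0.01099673, -0.09690772],
       [ 0.09669302, -0.01861633, -0.99514014]]), 't': array([  5.37235675, 629.06032324, 888.97694273])}
{'time': 0.1, 'joint_positions': array([-1.40901008e+00,  3.42622905e-01,  1.52486745e+00, -3.28687290e-05,
        1.27540940e+00, -1.46031210e-01]), 'dq': array([ 0.00106355, -0.00267128, -0.0019546 ,  0.00171005, -0.00053105,
       -0.00149705]), 'tau': array([ 4.73466957e-05, -4.32007849e+01, -2.44691902e+01,  7.19163590e-02,
        5.26440656e-02, -4.01041495e-05]), 'tool_pos': array([ 159.00436442, -499.98295815,  226.1489706 ]), 'tcp_rot': array([-3.14029489e+00, -1.59101618e-04,  3.07826947e-01]), 'contact_force': array([ 0.01066729, -0.07888557, -0.27858603]), 'moment': array([-0.03304072,  0.00259662,  0.0063235 ]), 'finger_force': 0.0, 'grip_width': 91.73238178859114} 18.8
```

View pics/top0.png

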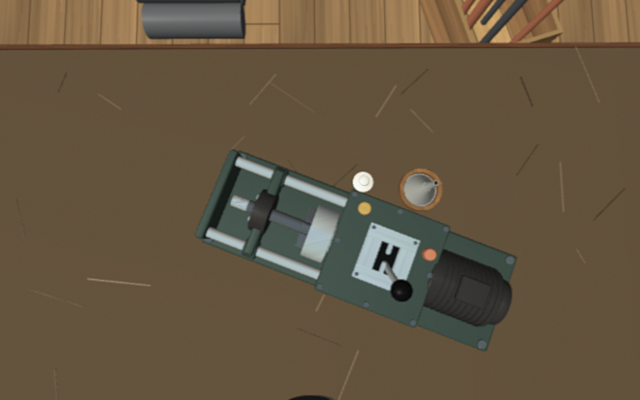

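View pics/side0.png

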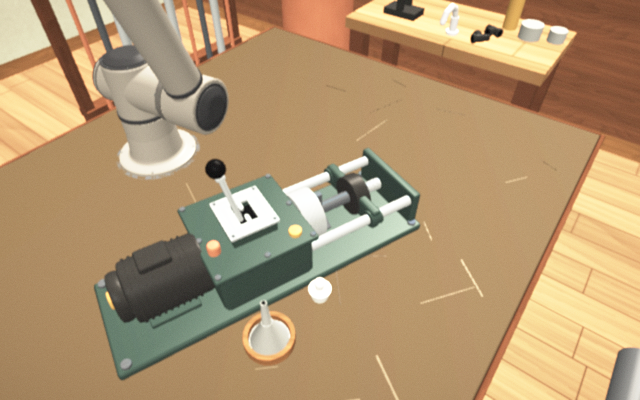

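The top view shows the gate plate centred near (386,257), with the knob at (401,291) and the copper cap at (430,255). In the side view the knob is at (216,168) and the plate is near (244,214). Next I'll measure these.

```bash
cat > h.py <<'E'
import numpy as np, cv2
from plant import bot
def ray(m,p):
    d=np.linalg.inv(m["camera_matrix"])@[p[0],p[1],1.]; R=np.array(m["R"]); return -R.T@m["t"],R.T@d
def onz(m,p,z):
    c,d=ray(m,p); return c+d*(z-c[2])/d[2]
def tri(ms,ps):
    A=np.zeros((3,3));b=np.zeros(3)
    for m,p in zip(ms,ps):
        c,d=ray(m,p);d/=np.linalg.norm(d);P=np.eye(3)-np.outer(d,d);A+=P;b+=P@c
    return np.linalg.solve(A,b)
def knob_px(img,guess,r=22):
    g=img.max(2).astype(int); x0,y0=guess[0]-r,guess[1]-r
    c=(g[y0:y0+2*r,x0:x0+2*r]<40).astype(np.uint8)
    c=cv2.morphologyEx(c,cv2.MORPH_OPEN,np.ones((5,5),np.uint8))
    n,l,s,ce=cv2.connectedComponentsWithStats(c)
    i=1+np.argmax(s[1:,4]); return ce[i]+[x0,y0],s[i]
E
python3 - <<'E'
from h import *
T=cv2.imread("pics/top0.png");S=cv2.imread("pics/side0.png")
mt,ms=bot.camera_model("top"),bot.camera_model("side")
kt,a=knob_px(T,(401,291));ks,b=knob_px(S,(216,168));print(kt,a,ks,b)
print("knob",tri([mt,ms],[kt,ks]))
for im,m,(x0,y0,x1,y1) in((T,mt,(345,215,425,298)),(S,ms,(200,180,285,245))):
    c=(im.min(2)>140).astype(np.uint8); z=np.zeros_like(c); z[y0:y1,x0:x1]=c[y0:y1,x0:x1]
    n,l,s,ce=cv2.connectedComponentsWithStats(z);i=1+np.argmax(s[1:,4])
    ys,xs=np.where(l==i)
    w=np.array([onz(m,p,171)[:2] for p in zip(xs,ys)],np.float32)
    r=cv2.minAreaRect(w);print(s[i],r,cv2.boxPoints(r).tolist())
t=cv2.resize(T[205:320,340:460],None,fx=5,fy=5,interpolation=2);cv2.imwrite("pics/c.png",t)
E
```

```text
[401.37861272 290.1734104 ] [ 13  11  20  21 346] [214.89351852 169.75925926] [ 13  16  18  16 216]
knob [ 446.34617517 -135.4207141   258.02830596]
[ 352  223   68   67 2164] ((495.401123046875, -126.23470306396484), (99.22191619873047, 109.65106201171875), 68.23934173583984) [[426.09014892578125, -151.9849395751953], [527.9275512695312, -192.63589477539062], [564.7120971679688, -100.48446655273438], [462.87469482421875, -59.83351135253906]]
[ 209  180   72   62 2372] ((472.4498596191406, -116.62871551513672), (105.01480102539062, 176.0027618408203), 68.53557586669922) [[371.338134765625, -133.29269409179688], [535.1342163085938, -197.69622802734375], [573.5615844726562, -99.96473693847656], [409.7655029296875, -35.56120300292969]]
```

View pics/c.png

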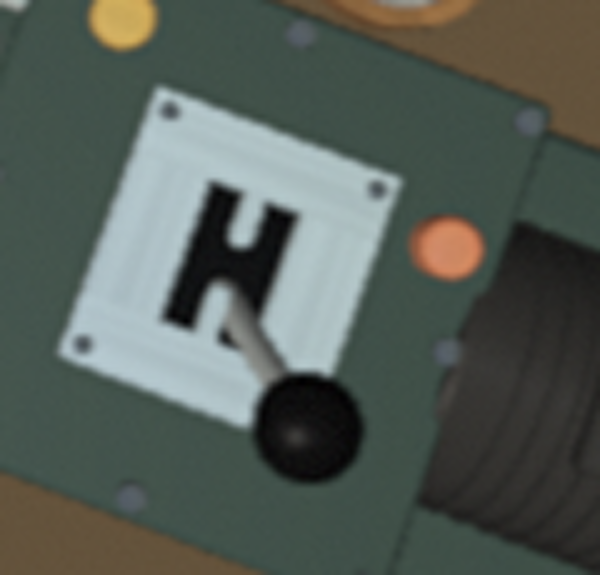

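The crop shows the plate corners at full-image pixels (371.4,222.4), (420.6,240.6) and (352,275.4). The lever stands in the lower right (motor-side, operator's end) slot. The plate rectangle measures 99 x 110 mm and the knob is at z = 258, both as they should be. I'll go to the operator's side of the knob with the fingers shut.

Call:
carry_out --gripper 1 --plan '[{"tx": 19,"ty": 32,"tz": 2,"rz": -0.056},{"tx": 19,"ty": 32,"tz": 2,"rz": -0.056},{"tx": 19,"ty": 32,"tz": 2,"rz": -0.056},{"tx": 19,"ty": 32,"tz": 2,"rz": -0.056},{"tx": 19,"ty": 32,"tz": 2,"rz": -0.056},{"tx": 19,"ty": 32,"tz": 2,"rz": -0.056},{"tx": 19,"ty": 32,"tz": 2,"rz": -0.056},{"tx": 19,"ty": 32,"tz": 2,"rz": -0.056},{"tx": 19,"ty": 32,"tz": 2,"rz": -0.056},{"tx": 19,"ty": 32,"tz": 2,"rz": -0.056},{"tx": 19,"ty": 32,"rz": -0.056},{"tx": 19,"ty": 32,"rz": -0.056}]'

```text
invalid input at $.plan[0]: expected keys tx, ty, tz, rx, ry, rz
```

```bash
cat >> h.py <<'E'
C=None
def setup(c,psi):
    global C,Rm; C=np.array(c); Rm=np.array([[np.cos(psi),-np.sin(psi)],[np.sin(psi),np.cos(psi)]])
def tom(w): return Rm.T@(np.array(w)[:2]-C)
def tow(m): return C+Rm@np.array(m)
E
python3 - <<'E'
from h import *
m=bot.camera_model("top")
tl,tr,bl=[onz(m,p,171)[:2] for p in((371.4,222.4),(420.6,240.6),(352,275.4))]
c=(tr+bl)/2;print("centre",c,tl-bl,tl-tr,np.linalg.norm(tl-bl),np.linalg.norm(tl-tr))
ex=tl-bl;ey=tl-tr;a=np.arctan2(ex[1],ex[0]);b=np.arctan2(-ey[0],ey[1]);print(a,b)
setup(c,(a+b)/2);print("knob m",tom([446.3,-135.4]))
o=bot.get_obs();print(o["tool_pos"],o["tcp_rot"],o["contact_force"],o["grip_width"],o["time"],"tool m",tom(o["tool_pos"]))
cv2.imwrite("pics/s1.png",bot.capture("side")[:,:,::-1])
E
```

```text
centre [ 495.45696654 -128.11240125] [100.72171275 -39.77088085] [36.30158237 94.49219797] 108.28936412781539 101.22539384890516
-0.3760666912503808 -0.3667905324656524
knob m [-43.15993041 -24.63202919]
[ 159.00436442 -499.98295815  226.1489706 ] [-3.14029489e+00 -1.59101618e-04  3.07826947e-01] [ 0.01066729 -0.07888557 -0.27858603] 91.73238178859114 0.1 tool m [-178.5405256  -468.62708552]
```

View pics/s1.png

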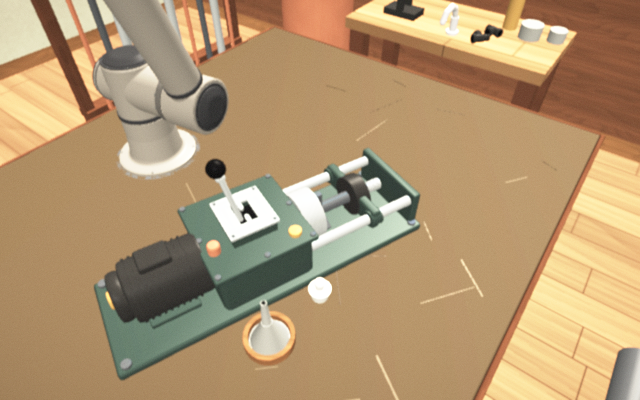

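The move was refused because every row needs all six keys, so the picture is unchanged (knob at (216,168)). The gate centre is about (495.4,-127.2) with yaw -0.373.

Call:
carry_out --gripper 1 --plan '[{"tx": 19.5,"ty": 32,"tz": 2,"rx": 0,"ry": 0,"rz": -0.057},{"tx": 19.5,"ty": 32,"tz": 2,"rx": 0,"ry": 0,"rz": -0.057},{"tx": 19.5,"ty": 32,"tz": 2,"rx": 0,"ry": 0,"rz": -0.057},{"tx": 19.5,"ty": 32,"tz": 2,"rx": 0,"ry": 0,"rz": -0.057},{"tx": 19.5,"ty": 32,"tz": 2,"rx": 0,"ry": 0,"rz": -0.057},{"tx": 19.5,"ty": 32,"tz": 2,"rx": 0,"ry": 0,"rz": -0.057},{"tx": 19.5,"ty": 32,"tz": 2,"rx": 0,"ry": 0,"rz": -0.057},{"tx": 19.5,"ty": 32,"tz": 2,"rx": 0,"ry": 0,"rz": -0.057},{"tx": 19.5,"ty": 32,"tz": 2,"rx": 0,"ry": 0,"rz": -0.057},{"tx": 19.5,"ty": 32,"tz": 2,"rx": 0,"ry": 0,"rz": -0.057},{"tx": 19.5,"ty": 32,"tz": 0,"rx": 0,"ry": 0,"rz": -0.057},{"tx": 19.5,"ty": 32,"tz": 0,"rx": 0,"ry": 0,"rz": -0.057}]'

```text
time: 1.35
tool_pos: [393.6, -114.8, 246.8]
tcp_rot: [3.141, -0.0, -0.379]
contact_force: [0.8, -0.2, 0.3]
grip_width: 2.1
finger_force: 0.0
```

```bash
cat >> h.py <<'E'
setup([495.4,-127.2],-0.373)
def st():
    o=bot.get_obs();print(o["tool_pos"].round(1),o["tcp_rot"].round(3),o["contact_force"].round(1),o["grip_width"],o["time"],"tool m",tom(o["tool_pos"]).round(1))
E
python3 - <<'E'
from h import *
st()
a,b=bot.capture("side"),bot.capture("top")
cv2.imwrite("pics/s2.png",np.vstack([a[80:300,100:420],b[180:400,260:580]])[:,:,::-1])
E
```

```text
[ 393.6 -114.8  246.8] [ 3.141 -0.    -0.379] [ 0.8 -0.2  0.3] 2.1012279692988414 1.35 tool m [-99.3 -25.6]
```

View pics/s2.png

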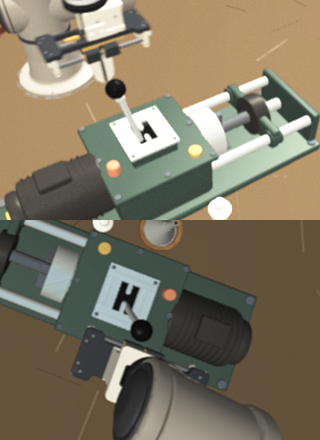

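The fingers stand behind the knob on the operator's side, in line with it. I'll push it away from the operator.

Call:
carry_out --plan '[{"tx": 4.65,"ty": -1.8,"tz": 0,"rx": 0,"ry": 0,"rz": 0},{"tx": 4.65,"ty": -1.8,"tz": 0,"rx": 0,"ry": 0,"rz": 0},{"tx": 4.65,"ty": -1.8,"tz": 0,"rx": 0,"ry": 0,"rz": 0},{"tx": 4.65,"ty": -1.8,"tz": 0,"rx": 0,"ry": 0,"rz": 0},{"tx": 4.65,"ty": -1.8,"tz": 0,"rx": 0,"ry": 0,"rz": 0},{"tx": 4.65,"ty": -1.8,"tz": 0,"rx": 0,"ry": 0,"rz": 0},{"tx": 4.65,"ty": -1.8,"tz": 0,"rx": 0,"ry": 0,"rz": 0},{"tx": 4.65,"ty": -1.8,"tz": 0,"rx": 0,"ry": 0,"rz": 0},{"tx": 4.65,"ty": -1.8,"tz": 0,"rx": 0,"ry": 0,"rz": 0},{"tx": 4.65,"ty": -1.8,"tz": 0,"rx": 0,"ry": 0,"rz": 0},{"tx": 4.65,"ty": -1.8,"tz": 0,"rx": 0,"ry": 0,"rz": 0},{"tx": 4.65,"ty": -1.8,"tz": 0,"rx": 0,"ry": 0,"rz": 0}]'

```text
time: 2.65
tool_pos: [449.0, -138.0, 246.8]
tcp_rot: [-3.142, 0.0, -0.376]
contact_force: [-3.9, 1.5, 3.4]
grip_width: 0.4
finger_force: 2.1
```

```bash
cat >> h.py <<'E'
def P(x,y):
    w=tow([x,y]); return cv2.projectPoints
def knob_fit(th,cr):
    m=[170*np.cos(cr)*np.sin(th),170*np.sin(cr)]; return np.r_[tow(m),98+170*np.cos(cr)*np.cos(th)]
def proj(m,X):
    q=m["camera_matrix"]@(m["R"]@X+m["t"]); return q[:2]/q[2]
def find(name,th,cr):
    from scipy.optimize import least_squares
    im=bot.capture(name);m=bot.camera_model(name)
    g=proj(m,knob_fit(th,cr)).round().astype(int)
    p,s=knob_px(im,g)
    if name=="side": p=p+[1,-2]  # highlight bias, seen at the start
    r=least_squares(lambda q:proj(m,knob_fit(*q))-p,[th,cr]).x
    print(name,p,s,"throw,cross",r.round(3),"knob m",tom(knob_fit(*r)).round(1));return im
E
python3 - <<'E'
from h import *
st();a=find("side",-.05,-.16);b=find("top",-.05,-.16)
cv2.imwrite("pics/s3.png",cv2.resize(np.hstack([a[120:260,150:310],b[210:350,320:480]]),None,fx=2.5,fy=2.5)[:,:,::-1])
E
```

```text
[ 449.  -138.   246.8] [-3.142  0.    -0.376] [-3.9  1.5  3.4] 0.3576353166839728 2.65 tool m [-39.3 -27. ]
side [222.13135593 175.73305085] [ 15  13  18  17 236] throw,cross [-0.064 -0.133] knob m [-10.8 -22.6]
top [417.76551724 281.70344828] [ 16  20  28  24 290] throw,cross [-0.121 -0.279] knob m [-19.7 -46.8]
```

View pics/s3.png

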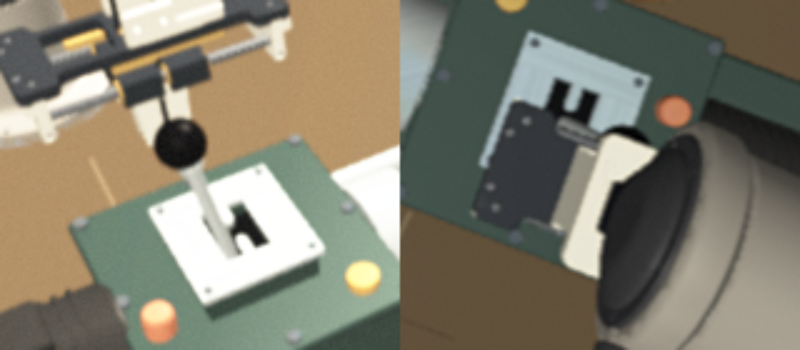

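The side crop shows the knob at about (222,177) and the stem part-way along the motor-side track. The tool and knob positions agree, with about 10.8 mm to go. I'll finish the push, back off and go round to the motor side.

Call:
carry_out --plan '[{"tx": 4,"ty": -1.6,"tz": 0,"rx": 0,"ry": 0,"rz": 0},{"tx": 4,"ty": -1.6,"tz": 0,"rx": 0,"ry": 0,"rz": 0},{"tx": 2,"ty": -0.7,"tz": 0,"rx": 0,"ry": 0,"rz": 0},{"tx": 0,"ty": 0,"tz": 0,"rx": 0,"ry": 0,"rz": 0},{"tx": -14,"ty": 5.5,"tz": 0,"rx": 0,"ry": 0,"rz": 0},{"tx": -14,"ty": 5.5,"tz": 0,"rx": 0,"ry": 0,"rz": 0},{"tx": -7,"ty": -18.6,"tz": 0,"rx": 0,"ry": 0,"rz": 0},{"tx": -7,"ty": -18.6,"tz": 0,"rx": 0,"ry": 0,"rz": 0},{"tx": -7,"ty": -18.6,"tz": 0,"rx": 0,"ry": 0,"rz": 0}]'

```text
time: 3.65
tool_pos: [410.1, -187.5, 246.8]
tcp_rot: [3.141, -0.002, -0.376]
contact_force: [0.2, 0.2, -0.6]
grip_width: 0.5
finger_force: 0.0
```

```bash
python3 - <<'E'
from h import *
st();a=find("side",0,-.16);b=find("top",0,-.16)
cv2.imwrite("pics/s4.png",cv2.resize(np.hstack([a[120:260,150:310],b[210:350,320:480]]),None,fx=2.5,fy=2.5)[:,:,::-1])
E
```

```text
[ 410.1 -187.5  246.8] [ 3.141e+00 -2.000e-03 -3.760e-01] [ 0.2  0.2 -0.6] 0.4965093503697213 3.65 tool m [-57.4 -87.3]
side [224.68181818 179.84297521] [ 15  16  19  16 242] throw,cross [ 0.012 -0.136] knob m [  2.  -23.1]
top [411.57910448 264.92835821] [ 13  10  20  21 335] throw,cross [ 0.018 -0.155] knob m [  3.  -26.2]
```

View pics/s4.png

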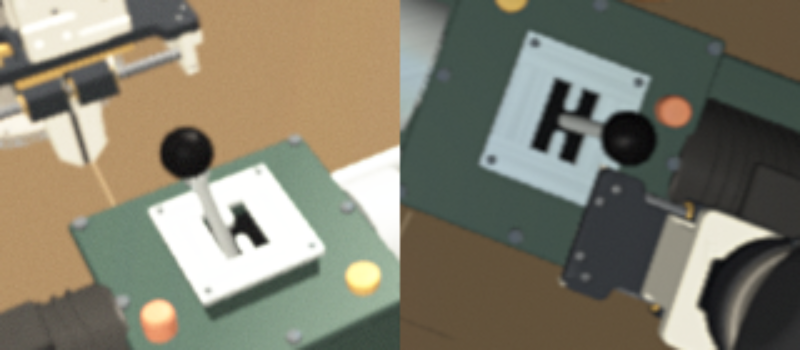

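The crops show the lever standing at the crossing, with the knob at m(2.5,-26) and the tool clear. I'll move level with it on the motor side and push it across.

Call:
carry_out --plan '[{"tx": 18.3,"ty": -7.1,"tz": 0,"rx": 0,"ry": 0,"rz": 0},{"tx": 18.3,"ty": -7.1,"tz": 0,"rx": 0,"ry": 0,"rz": 0},{"tx": 18.3,"ty": -7.1,"tz": 0,"rx": 0,"ry": 0,"rz": 0},{"tx": 2.2,"ty": 5.6,"tz": 0,"rx": 0,"ry": 0,"rz": 0},{"tx": 2.2,"ty": 5.6,"tz": 0,"rx": 0,"ry": 0,"rz": 0},{"tx": 1.8,"ty": 4.7,"tz": 0,"rx": 0,"ry": 0,"rz": 0},{"tx": 1.8,"ty": 4.7,"tz": 0,"rx": 0,"ry": 0,"rz": 0},{"tx": 1.8,"ty": 4.7,"tz": 0,"rx": 0,"ry": 0,"rz": 0},{"tx": 1.8,"ty": 4.7,"tz": 0,"rx": 0,"ry": 0,"rz": 0},{"tx": 1.8,"ty": 4.7,"tz": 0,"rx": 0,"ry": 0,"rz": 0},{"tx": 1.8,"ty": 4.7,"tz": 0,"rx": 0,"ry": 0,"rz": 0}]'

```text
time: 4.85
tool_pos: [480.2, -168.5, 247.1]
tcp_rot: [3.141, -0.001, -0.377]
contact_force: [-1.1, -2.7, 3.1]
grip_width: 0.5
finger_force: 1.8
```

```bash
python3 - <<'E'
from h import *
st();a=find("side",0,-.05)
E
```

```text
[ 480.2 -168.5  247.1] [ 3.141e+00 -1.000e-03 -3.770e-01] [-1.1 -2.7  3.1] 0.45441883911423264 4.85 tool m [  0.9 -44. ]
side [234.8254717  175.80660377] [ 16  17  17  15 212] throw,cross [ 0.019 -0.023] knob m [ 3.3 -4. ]
```

Call:
carry_out --plan '[{"tx": 1.8,"ty": 4.7,"tz": 0,"rx": 0,"ry": 0,"rz": 0},{"tx": 1.8,"ty": 4.7,"tz": 0,"rx": 0,"ry": 0,"rz": 0},{"tx": 1.8,"ty": 4.7,"tz": 0,"rx": 0,"ry": 0,"rz": 0},{"tx": 1.8,"ty": 4.7,"tz": 0,"rx": 0,"ry": 0,"rz": 0},{"tx": 1.8,"ty": 4.7,"tz": 0,"rx": 0,"ry": 0,"rz": 0},{"tx": 1.5,"ty": 3.7,"tz": 0,"rx": 0,"ry": 0,"rz": 0}]'

```text
time: 5.5
tool_pos: [490.7, -140.7, 246.6]
tcp_rot: [-3.141, 0.0, -0.376]
contact_force: [-0.1, -2.2, 1.7]
grip_width: -0.0
finger_force: 1.2
```

```bash
python3 - <<'E'
from h import *
st();a=find("side",0,.13)
E
```

```text
[ 490.7 -140.7  246.6] [-3.141  0.    -0.376] [-0.1 -2.2  1.7] -0.024411521790847244 5.5 tool m [  0.6 -14.3]
side [250.20792079 170.33663366] [ 17  17  16  15 202] throw,cross [0.012 0.156] knob m [ 2.1 26.4]
```

Call:
carry_out --plan '[{"tx": 0.5,"ty": 1.4,"tz": 0,"rx": 0,"ry": 0,"rz": 0},{"tx": 0.4,"ty": 0.9,"tz": 0,"rx": 0,"ry": 0,"rz": 0},{"tx": 0,"ty": 0,"tz": 0,"rx": 0,"ry": 0,"rz": 0}]'

```text
time: 5.85
tool_pos: [491.3, -138.9, 246.5]
tcp_rot: [-3.141, 0.001, -0.376]
contact_force: [0.0, -1.0, 0.6]
grip_width: 0.7
finger_force: 0.6
```

Call:
carry_out --plan '[{"tx": 0.5,"ty": 1.4,"tz": 0,"rx": 0,"ry": 0,"rz": 0},{"tx": 0,"ty": 0,"tz": 0,"rx": 0,"ry": 0,"rz": 0},{"tx": -6.2,"ty": -16,"tz": 0,"rx": 0,"ry": 0,"rz": 0},{"tx": -6.2,"ty": -16,"tz": 0,"rx": 0,"ry": 0,"rz": 0},{"tx": 19.2,"ty": -7.5,"tz": 0,"rx": 0,"ry": 0,"rz": 0},{"tx": 19.2,"ty": -7.5,"tz": 0,"rx": 0,"ry": 0,"rz": 0},{"tx": 19.2,"ty": -7.5,"tz": 0,"rx": 0,"ry": 0,"rz": 0},{"tx": 6.5,"ty": 16.8,"tz": 0,"rx": 0,"ry": 0,"rz": 0},{"tx": 6.5,"ty": 16.8,"tz": 0,"rx": 0,"ry": 0,"rz": 0},{"tx": 6.5,"ty": 16.8,"tz": 0,"rx": 0,"ry": 0,"rz": 0},{"tx": 6.5,"ty": 16.8,"tz": 0,"rx": 0,"ry": 0,"rz": 0},{"tx": 0,"ty": 0,"tz": 0,"rx": 0,"ry": 0,"rz": 0}]'

```text
time: 7.05
tool_pos: [563.5, -122.7, 246.5]
tcp_rot: [-3.14, 0.001, -0.374]
contact_force: [-0.3, 0.6, -0.4]
grip_width: 0.7
finger_force: 0.0
```

```bash
python3 - <<'E'
from h import *
st();a=find("side",0,.16);b=find("top",0,.16)
cv2.imwrite("pics/s5.png",cv2.resize(np.hstack([a[120:260,170:330],b[210:350,320:480]]),None,fx=2.5,fy=2.5)[:,:,::-1])
E
```

```text
[ 563.5 -122.7  246.5] [-3.14e+00  1.00e-03 -3.74e-01] [-0.3  0.6 -0.4] 0.7006529883184163 7.05 tool m [61.8 29. ]Traceback (most recent call last):
  File "<stdin>", line 2, in <module>
  File "h.py", line 36, in find
    p,s=knob_px(im,g)
        ~~~~~~~^^^^^^
  File "h.py", line 17, in knob_px
    i=1+np.argmax(s[1:,4]); return ce[i]+[x0,y0],s[i]
        ~~~~~~~~~^^^^^^^^^
    return _wrapfunc(a, 'argmax', axis=axis, out=out, **kwds)
    return bound(*args, **kwds)
ValueError: attempt to get argmax of an empty sequence
```

The gripper now hides the knob from the side camera. The contact force while pushing will show whether the lever is where I expect.

Call:
carry_out --plan '[{"tx": -9.3,"ty": 3.6,"tz": 0,"rx": 0,"ry": 0,"rz": 0},{"tx": -9.3,"ty": 3.6,"tz": 0,"rx": 0,"ry": 0,"rz": 0},{"tx": -4.65,"ty": 1.8,"tz": 0,"rx": 0,"ry": 0,"rz": 0},{"tx": -4.65,"ty": 1.8,"tz": 0,"rx": 0,"ry": 0,"rz": 0},{"tx": -3.7,"ty": 1.5,"tz": 0,"rx": 0,"ry": 0,"rz": 0},{"tx": -3.7,"ty": 1.5,"tz": 0,"rx": 0,"ry": 0,"rz": 0},{"tx": -3.7,"ty": 1.5,"tz": 0,"rx": 0,"ry": 0,"rz": 0}]'

```text
time: 7.8
tool_pos: [524.5, -110.1, 247.4]
tcp_rot: [3.141, -0.002, -0.376]
contact_force: [2.1, -2.5, 2.5]
grip_width: 0.3
finger_force: 1.8
```

```bash
python3 - <<'E'
from h import *
st();a=bot.capture("side");b=bot.capture("top")
cv2.imwrite("pics/s5.png",cv2.resize(np.hstack([a[120:260,170:330],b[210:350,320:480]]),None,fx=2.5,fy=2.5)[:,:,::-1])
E
```

```text
[ 524.5 -110.1  247.4] [ 3.141e+00 -2.000e-03 -3.760e-01] [ 2.1 -2.5  2.5] 0.30091163848982067 7.8 tool m [20.9 26.5]
```

View pics/s5.png

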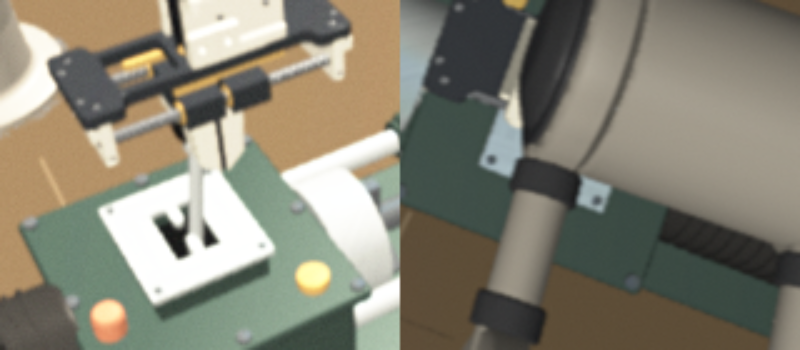

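The side crop shows the stem in the chuck-side track, with the fingers in front of the knob and pushing at 3–4 N. I'll keep pushing towards the operator.

Call:
carry_out --plan '[{"tx": -3.7,"ty": 1.45,"tz": 0,"rx": 0,"ry": 0,"rz": 0},{"tx": -3.7,"ty": 1.45,"tz": 0,"rx": 0,"ry": 0,"rz": 0},{"tx": -3.7,"ty": 1.45,"tz": 0,"rx": 0,"ry": 0,"rz": 0},{"tx": -3.7,"ty": 1.45,"tz": 0,"rx": 0,"ry": 0,"rz": 0},{"tx": -3.7,"ty": 1.45,"tz": 0,"rx": 0,"ry": 0,"rz": 0},{"tx": -3.7,"ty": 1.45,"tz": 0,"rx": 0,"ry": 0,"rz": 0},{"tx": -3.7,"ty": 1.45,"tz": 0,"rx": 0,"ry": 0,"rz": 0},{"tx": -3.7,"ty": 1.45,"tz": 0,"rx": 0,"ry": 0,"rz": 0},{"tx": -3.7,"ty": 1.45,"tz": 0,"rx": 0,"ry": 0,"rz": 0}]'

```text
time: 8.8
tool_pos: [490.3, -96.4, 246.3]
tcp_rot: [3.141, 0.001, -0.376]
contact_force: [1.8, -1.1, -2.0]
grip_width: 0.1
finger_force: 1.5
```

Call:
carry_out --plan '[{"tx": -1.9,"ty": 0.75,"tz": 0,"rx": 0,"ry": 0,"rz": 0},{"tx": -0.9,"ty": 0.35,"tz": 0,"rx": 0,"ry": 0,"rz": 0}]'

```text
time: 9.0
tool_pos: [487.7, -95.4, 246.7]
tcp_rot: [3.141, 0.0, -0.376]
contact_force: [2.0, -1.9, -2.3]
grip_width: 0.3
finger_force: 1.4
```

```bash
python3 - <<'E'
from h import *
st()
E
```

```text
[487.7 -95.4 246.7] [ 3.141  0.    -0.376] [ 2.  -1.9 -2.3] 0.30615108327744844 9.0 tool m [-18.8  26.8]
```

Now 1 mm steps until the force rises.

Call:
carry_out --plan '[{"tx": -0.95,"ty": 0.35,"tz": 0,"rx": 0,"ry": 0,"rz": 0},{"tx": -0.95,"ty": 0.35,"tz": 0,"rx": 0,"ry": 0,"rz": 0},{"tx": 0,"ty": 0,"tz": 0,"rx": 0,"ry": 0,"rz": 0}]'

```text
time: 9.3
tool_pos: [486.0, -94.7, 246.7]
tcp_rot: [3.142, 0.0, -0.376]
contact_force: [2.8, -1.7, -2.2]
grip_width: 0.4
finger_force: 1.1
```

Call:
carry_out --plan '[{"tx": -0.95,"ty": 0.35,"tz": 0,"rx": 0,"ry": 0,"rz": 0},{"tx": 0,"ty": 0,"tz": 0,"rx": 0,"ry": 0,"rz": 0}]'

```text
time: 9.5
tool_pos: [485.1, -94.4, 246.7]
tcp_rot: [3.141, 0.0, -0.376]
contact_force: [1.1, -1.0, -2.5]
grip_width: 0.7
finger_force: 1.2
```

Call:
carry_out --plan '[{"tx": -0.95,"ty": 0.35,"tz": 0,"rx": 0,"ry": 0,"rz": 0},{"tx": -0.5,"ty": 0.2,"tz": 0,"rx": 0,"ry": 0,"rz": 0}]'

```text
time: 9.7
tool_pos: [483.7, -93.9, 246.7]
tcp_rot: [3.142, -0.0, -0.376]
contact_force: [3.0, -2.0, -2.8]
grip_width: 0.1
finger_force: 1.8
```

Call:
carry_out --plan '[{"tx": -0.95,"ty": 0.35,"tz": 0,"rx": 0,"ry": 0,"rz": 0}]'

```text
time: 9.8
tool_pos: [483.0, -93.7, 246.7]
tcp_rot: [3.142, -0.001, -0.376]
contact_force: [5.6, -1.8, -4.2]
grip_width: 0.2
finger_force: 2.8
```

Call:
carry_out --plan '[{"tx": -0.5,"ty": 0.2,"tz": 0,"rx": 0,"ry": 0,"rz": 0}]'

```text
time: 9.9
tool_pos: [482.7, -93.6, 246.7]
tcp_rot: [3.142, -0.001, -0.376]
contact_force: [6.2, -2.1, -5.9]
grip_width: 0.8
finger_force: 3.2
```

```bash
python3 - <<'E'
from h import *
st()
E
```

```text
[482.7 -93.6 246.7] [ 3.142e+00 -1.000e-03 -3.760e-01] [ 6.2 -2.1 -5.9] 0.8394493378347876 9.9 tool m [-24.1  26.7]
```

The force has begun to climb at the expected stop (knob x about -51). I'll back off along +x and then go up and aside.

Call:
carry_out --plan '[{"tx": -0.5,"ty": 0.2,"tz": 0,"rx": 0,"ry": 0,"rz": 0},{"tx": 9.3,"ty": -3.6,"tz": 0,"rx": 0,"ry": 0,"rz": 0},{"tx": 18.6,"ty": -7.2,"tz": 0,"rx": 0,"ry": 0,"rz": 0},{"tx": 18.6,"ty": -7.2,"tz": 0,"rx": 0,"ry": 0,"rz": 0},{"tx": 0,"ty": 0,"tz": 25,"rx": 0,"ry": 0,"rz": 0},{"tx": 0,"ty": -20,"tz": 25,"rx": 0,"ry": 0,"rz": 0},{"tx": 0,"ty": -35,"tz": 20,"rx": 0,"ry": 0,"rz": 0},{"tx": 0,"ty": -35,"tz": 0,"rx": 0,"ry": 0,"rz": 0},{"tx": 0,"ty": -35,"tz": 0,"rx": 0,"ry": 0,"rz": 0},{"tx": 0,"ty": -35,"tz": 0,"rx": 0,"ry": 0,"rz": 0},{"tx": 0,"ty": -35,"tz": 0,"rx": 0,"ry": 0,"rz": 0},{"tx": 0,"ty": 0,"tz": 0,"rx": 0,"ry": 0,"rz": 0}]'

```text
time: 11.1
tool_pos: [527.3, -310.0, 315.5]
tcp_rot: [3.141, 0.002, -0.381]
contact_force: [-0.0, 0.8, -0.1]
grip_width: 0.5
finger_force: 0.0
```

```bash
python3 - <<'E'
from h import *
st();a=bot.capture("side");b=bot.capture("top")
cv2.imwrite("pics/s6.png",np.hstack([a[80:370,80:440],b[120:410,240:600][:280]] if 0 else [a[80:360,80:440],b[120:400,240:600]])[:,:,::-1])
find("side",-.3,.16);find("top",-.3,.16)
E
```

```text
[ 527.3 -310.   315.5] [ 3.141e+00  2.000e-03 -3.810e-01] [-0.   0.8 -0.1] 0.5289802377504819 11.1 tool m [  96.3 -158.6]
side [239.53960396 156.44059406] [ 14  15  17  15 202] throw,cross [-0.35   0.181] knob m [-57.4  30.6]
top [370.86996904 284.73993808] [ 12  14  20  21 323] throw,cross [-0.318  0.151] knob m [-52.6  25.6]
```

View pics/s6.png

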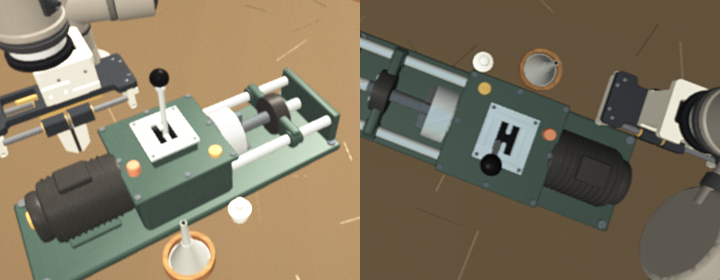

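The lever stands in the chuck-side, operator's-end slot, with the knob at (371,285) in the top view (m(-52.6,25.6), throw at its stop). The funnel, stopper and cap are where they were, and the hand is clear.

```bash
python3 -c "
from plant import bot
print(bot.close_job())"
```

```text
the job is handed in; nothing more can be done
None
```

The threading machine is in reverse: the lever was pushed across the gate and fully home in the chuck-side slot at the operator's end, the hand is clear, the funnel, stopper and cap stand where they were, and the job was handed in at about 11 s.

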